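Find the roller gap of a dough sheeter with a stepped leaf gauge

ROBOT

A 6-joint arm with a two-finger parallel gripper is mounted at the origin on the work surface. World frame = base frame: x ahead of the robot, y to its left, z up, the work surface at z = 0. Lengths are in m, angles in rad, forces in N, time in s.
With the tool pointing down it reaches from about 0.25 to 0.775 m from the base axis. Payload 4 kg.
Tool frame: the origin (TCP) lies midway between the tips of the shut fingers; the grasp point (between the pads) lies 19 mm behind it; z points along the fingers, x is the direction in which the jaws open and shut, and the axes are right-handed (so a half turn about z gives the same grasp; the last joint's range is limited). The gripper opens to 94 mm and grips with 3 to 60 N. Pads are 16 mm wide; open, the fingers measure 119 mm over their backs; the gripper's body (75 mm by 177 mm) begins 78 mm behind the grasp point.
Start: joints at [1.173, 0.087, 1.371, -0, 1.684, -0.103], TCP at [0.16, 0.526, 0.206] pointing down, gripper open.
Joint ranges: [-3.1, 3.1], [-0.76, 2.03], [0.27, 2.55], [-1.08, 4.22], [0.17, 2.65], [-2.57, 2.57]. Speed limits (rad/s): [2.79, 2.79, 3.14, 3.14, 3.14, 3.14].

INTERFACE

Orientations are given as [roll, pitch, yaw] about the fixed x, y, z axes, in that order (R = Rz(yaw) Ry(pitch) Rx(roll)).
In Python, from bench import robot gives the robot as it stands.
- The arm moves only by the shell command python3 -m handwheel 'ROWS'. ROWS is a JSON object of lists of equal length, an entry for each row: "delta_pos": the shift along the tool's x, y, z in mm, a list of three; "rotation": the turn, a rotation vector about the tool's x, y, z in rad, a list of three; "claw": the closure, from -1 (fully open) to 1 (shut). In form: {"delta_pos": [[tx, ty, tz], ...], "rotation": [[wx, wy, wz], ...], "claw": [claw, ...]}. A call has exactly 8 rows; each row shifts and turns the commanded pose from where the row before left it, along the tool's axes as they then stand; what a row does not reach is not made up. A row lasts 1/8 s, in which the tool goes at most 62.5 mm and 10.7 degrees, less where a joint would pass 70% of its speed; a pose out of reach is approached as far as the arm can. A call with a gripper value outside its range is refused whole. The fingers move at their own pace and stop on an object; the grip force is fixed at half the most. Time passes only in rows, so rows that do not move let the fingers close, or fill a call up. It gives the time, the measured TCP pose, the force and the opening at its end, in the units of the state.
- robot.get_obs(): the state, without advancing time (a new reading comes with each control period).
- robot.snapshot(name): name is "scene" or "side" or "wrist"; returns a dict with "color" (384x512x3 uint8, red, green, blue), "intrinsics" (3x3 intrinsics, pixels), "eye" and "rotation" of the camera in the world. Camera axes: x right, y down, z forward; pixel columns grow to the right and rows downward; lengths in m; the calibration is good to about 2 mm. A picture is of the moment at which its call begins. There is no depth.
- robot.close_job(): hands the job in, once; it reports no verdict.
The state is a dict: "time": time; "joint_positions": joint angles; "qvel": joint speeds; "joint_torque": joint torques, N m; "tool_pos": TCP position; "ee_rot": TCP orientation; "wrist_force": force on the tool from outside, world axes, zero at the start; "wrist_torque": the same for the moment, N m; "width": finger opening in m.
Only numpy, scipy, OpenCV 4.12 (cv2) and the standard library are available. Lean on these libraries where they do the work, as an engineer would, in place of code of your own. Each camera call takes 0.05 s, during which the arm holds its last target.

TASK

Find the dough sheeter's roller gap with the four-leaf gauge: starting with the thinnest leaf, slide the leaves one after the other, going up in thickness, flat along the bed and through under the roller from the infeed side, until one binds and lifts the roller. Leave that first binding leaf pinched under the roller with the gauge lying flat, and let go; never force in a leaf that lifts the roller by clearly more than one 4 mm step, and leave the cutter ring, jar, spoon and bottle where they are.

Things in the scene. Friction and masses are not known exactly. Their poses are not given: they have to be found in the camera images.
- sheeter: Bench dough sheeter, fixed. Origin on the table straight below the nip (where roller and bed come closest); x is the feed direction (infeed at -x, towards the robot), y along the roller, z up. Flat steel bed: top 24 mm above the table, x -220 to +160 mm, 180 mm wide. White side cheeks at y = +-91 to 109 mm, x = -33 to +57 mm, 135 mm high.
- nip (a point): Point of the bed's top face right under the middle of the roller, fixed to the sheeter. The white roller above it turns freely, is 60 mm across and 164 mm long, and lies along the sheeter's y; over it, across the machine, lies a grey bar. The gap between bed and roller is not known: somewhere from 5 to 15 mm.
- yoke (a joint): Lift of the roller off its rest, in m: 0 at rest whatever the gap, growing upwards, travel 12 mm. Spring and weight press it onto its rest (not onto the bed) with about 8 N, plus 0.4 N per mm. A leaf thinner than the gap slides under without moving it; a thicker one meets resistance (about 5 to 12 N of push), lifts it by the difference and stays pinched.
- gauge: Aluminium gauge, 0.4 kg: four flat leaves in a cross on an upright square hub, 26 x 26 mm (faces square to x and y), 56 mm high, pinched above the leaves. Origin: hub centre, on the flat underside. Leaves reach 130 mm from it, round-nosed, undersides level. Leaf 1 (+x) 4 mm thick, 18 wide; leaf 2 (+y) 8 thick, 22 wide; leaf 3 (-x) 12 thick, 26 wide; leaf 4 (-y) 16 thick, 30 wide.
- board: Wooden board, fixed, 270 x 270 x 12 mm, origin at the centre of its underside on the table; the gauge starts on it.
- tip1 (a point): Tip of leaf 1 (4 mm thick), at its end, on the underside. The leaf is through the nip when this point is more than 10 mm past the sheeter's origin along the sheeter's x.
- tip2 (a point): Tip of leaf 2 (8 mm thick), at its end, on the underside. The leaf is through the nip when this point is more than 10 mm past the sheeter's origin along the sheeter's x.
- tip3 (a point): Tip of leaf 3 (12 mm thick), at its end, on the underside. The leaf is through the nip when this point is more than 10 mm past the sheeter's origin along the sheeter's x.
- tip4 (a point): Tip of leaf 4 (16 mm thick), at its end, on the underside. The leaf is through the nip when this point is more than 10 mm past the sheeter's origin along the sheeter's x.
- cutter: Bystander: round steel pastry-cutter ring, 72 mm across, 35 mm high; origin at the centre of its underside.
- jar: Bystander: glass jar, 64 mm across, 100 mm high; origin at the centre of its underside.
- spoon: Bystander: wooden spoon lying flat.
- bottle: Bystander: clear bottle, 66 mm across, 200 mm high; origin at the centre of its underside.

How it is judged:
By the outcome, as a careful person would: the job done as asked, in the order asked, and still so for the second after the job is handed in, with the robot touching nothing.
It also fails if it takes over 72 s, if anything falls off the work surface, if the arm or the gripper's body presses on something with over 40 N, if the wrist force passes 120 N, or if a joint passes its speed limit or range.

## Working session

There is one attempt and no reset: what is moved stays moved. The work goes in short steps, Python scripts to look and compute and a shell command to move; the robot and the scene stay as the last step left them, time stands still between calls to the robot, and variables do not carry over. Pictures are saved under pics/ and viewed, and the job is handed in when it is done.

```bash
mkdir -p pics; ls
python3 - <<'E'
from bench import robot
import cv2,json,pickle
o=robot.get_obs(); print(o)
for n in ["scene","side","wrist"]:
    s=robot.snapshot(n); cv2.imwrite(f"pics/{n}0.png",s["color"][:,:,::-1]); pickle.dump(s,open(f"{n}0.pkl","wb"))
    print(n,s["intrinsics"],s["eye"],s["rotation"])
E
```

```text
pics
{'time': 0.0, 'joint_positions': array([ 1.17291407e+00,  8.79308420e-02,  1.37225842e+00, -1.37256039e-05,
        1.68357443e+00, -1.03116155e-01]), 'qvel': array([-5.53539078e-04, -6.82057179e-04, -1.87688497e-04, -1.90556488e-04,
        6.36001426e-05,  1.01443567e-03]), 'joint_torque': array([-1.06470001e-03, -3.40167832e+01, -3.02433085e+01,  7.18587893e-02,
        3.29359935e-02, -2.05075075e-04]), 'tool_pos': array([0.15958814, 0.52576596, 0.20431526]), 'ee_rot': array([-3.14138275e+00,  2.16091416e-03,  1.27602892e+00]), 'wrist_force': array([-0.01508716, -0.28743272,  0.41433273]), 'wrist_torque': array([0.00698939, 0.03606795, 0.00792595]), 'width': 0.09372027224044127}
scene [[439.8143048    0.         248.07711858]
 [  0.         439.8143048  184.97140472]
 [  0.           0.           1.        ]] [1.37492799 0.89353122 1.07936328] [-2.27919028 -0.01107444  2.40740394]
side [[374.32358205   0.         250.139345  ]
 [  0.         374.32358205 192.57965609]
 [  0.           0.           1.        ]] [ 0.02436004 -0.54036123  0.91031618] [-2.38849772  0.00466015 -0.75032259]
wrist [[324.96562919   0.         254.87643012]
 [  0.         324.96562919 192.58541865]
 [  0.           0.           1.        ]] [0.08758639 0.54804292 0.38443198] [2.87666600e+00 2.80415544e-03 1.27572587e+00]
```

View pics/scene0.png

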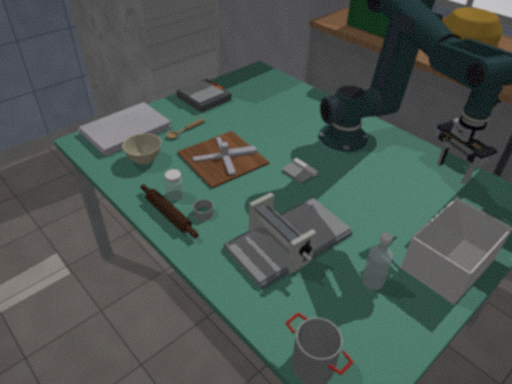

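View pics/side0.png

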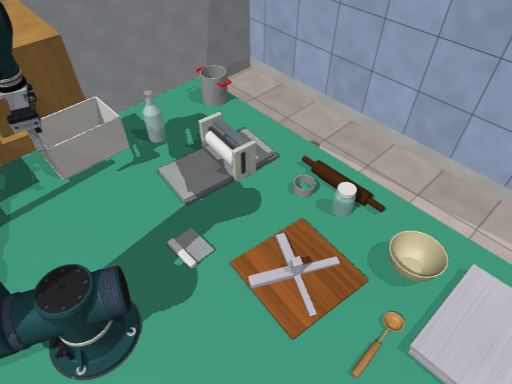

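View pics/wrist0.png

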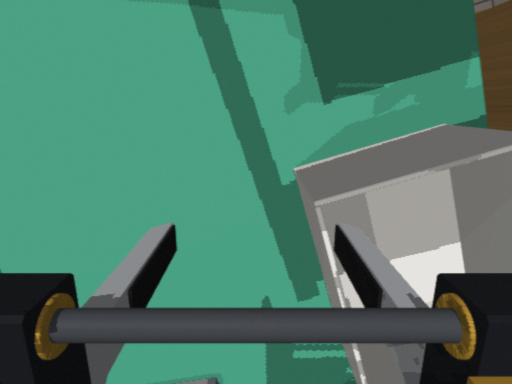

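The side view shows the gauge on the board (hub near px 295,268), with the sheeter around (220,160). The scene view shows the gauge near (228,155) and the sheeter near (285,240). I'll crop both to find accurate points.

```bash
cat > h.py <<'E'
import numpy as np,cv2,pickle
from scipy.spatial.transform import Rotation as R
def cam(s): return np.array(s["intrinsics"]),np.array(s["eye"]),R.from_euler('xyz',s["rotation"]).as_matrix()
def ray(s,uv):
    K,e,M=cam(s); d=M@np.linalg.solve(K,[uv[0],uv[1],1.]); return e,d/np.linalg.norm(d)
def plane(s,uv,z):
    e,d=ray(s,uv); return e+d*(z-e[2])/d[2]
def proj(s,P):
    K,e,M=cam(s); c=M.T@(np.array(P)-e); p=K@c; return p[:2]/p[2]
def tri(pairs):
    A=np.zeros((3,3));b=np.zeros(3);
    for s,uv in pairs:
        e,d=ray(s,uv);Q=np.eye(3)-np.outer(d,d);A+=Q;b+=Q@e
    p=np.linalg.solve(A,b); return p,[np.linalg.norm((np.eye(3)-np.outer(ray(s,uv)[1],ray(s,uv)[1]))@(p-ray(s,uv)[0])) for s,uv in pairs]
def load(n): return pickle.load(open(n+".pkl","rb"))
def crop(s,name,x0,y0,x1,y1,f):
    im=s["color"][y0:y1,x0:x1,::-1]; im=cv2.resize(im,None,fx=f,fy=f,interpolation=cv2.INTER_CUBIC)
    for x in range((x0//10+1)*10,x1,10):
        cv2.line(im,((x-x0)*f,0),((x-x0)*f,6 if x%50 else 14),(0,0,255),1)
        if x%20==0: cv2.putText(im,str(x),((x-x0)*f-10,24),0,.35,(0,0,255),1)
    for y in range((y0//10+1)*10,y1,10):
        cv2.line(im,(0,(y-y0)*f),(6 if y%50 else 14,(y-y0)*f),(0,0,255),1)
        if y%20==0: cv2.putText(im,str(y),(16,(y-y0)*f+4),0,.35,(0,0,255),1)
    cv2.imwrite("pics/"+name+".png",im)
E
python3 - <<'E'
from h import *
a=load("side0");b=load("scene0")
crop(a,"s1",225,210,375,340,5); crop(a,"s2",150,100,290,205,5); crop(b,"c1",175,125,275,190,7); crop(b,"c2",215,185,360,290,5)
E
```

```text
(no output)
```

View pics/s1.png

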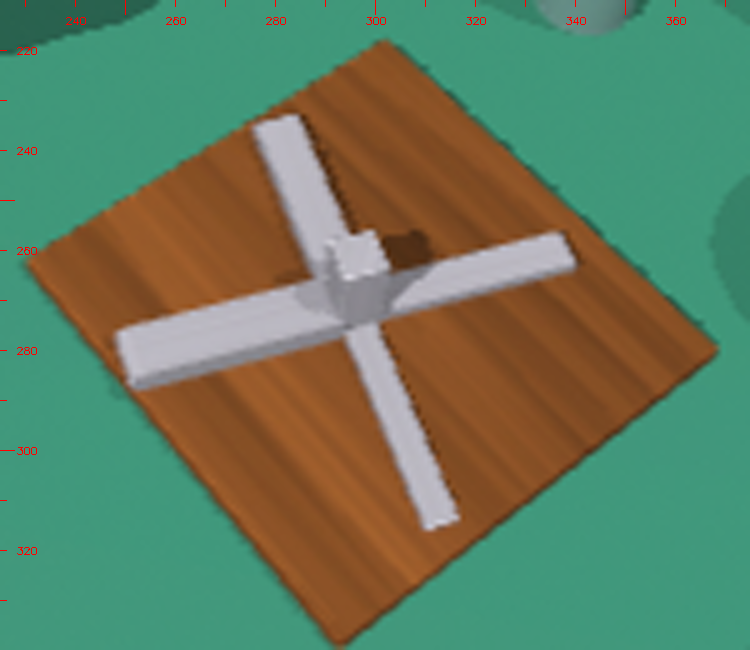

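View pics/s2.png

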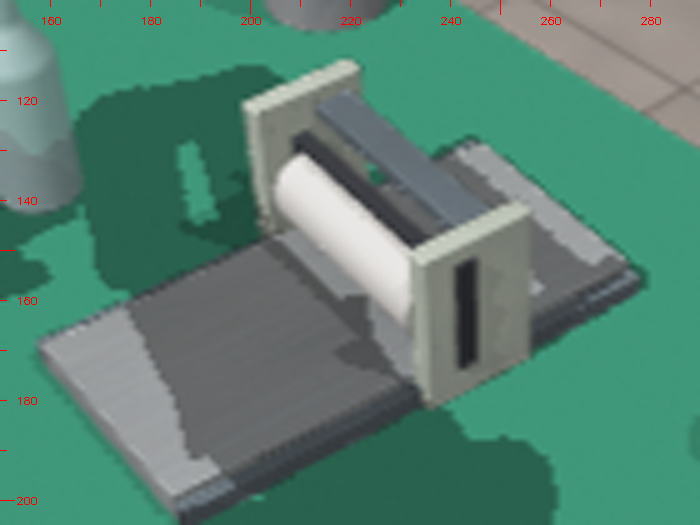

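View pics/c1.png

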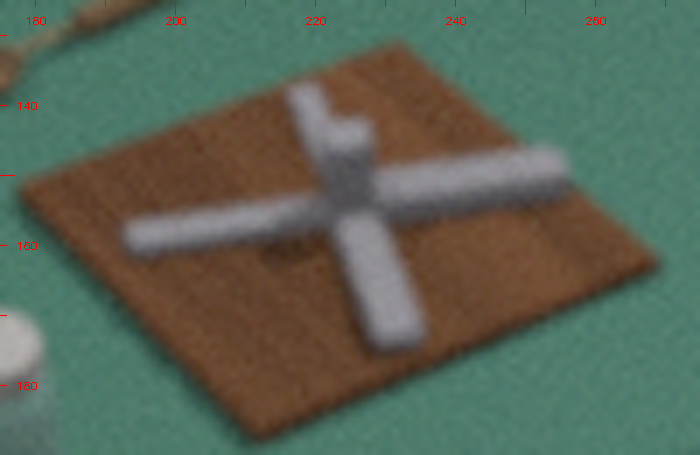

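View pics/c2.png

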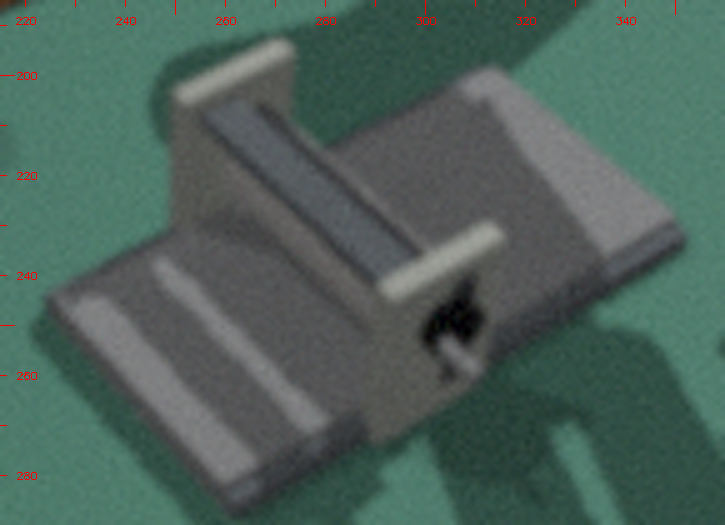

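Run:
```python
from h import *
np.set_printoptions(precision=4,suppress=True)
a=load("side0");b=load("scene0")
print("bed side");
for p in [(158,169),(185.5,200),(247,127.5),(278,154)]: print(plane(a,p,.024))
print("bed scene")
for p in [(313,198.5),(351,229),(225,244.5),(261.5,281.5)]: print(plane(b,p,.024))
print("cheek tops side");
for p in [(199,120.5),(220,112.5),(233,150),(255,141.5)]: print(plane(a,p,.135))
print("hub top side"); 
for p in [(290,258),(300,256),(303,263),(293,266)]: print(plane(a,p,.068))
print("tips");
for p,t in [((313,314.5),4),((338,259.5),8),((280,234.5),12),((249,281.5),16)]: print(t,plane(a,p,.012+t/1000))
print("tips scene");
for p,t in [((218,137.5),4),((193.5,157.5),8),((231.5,174),12),((256,149),16)]: print(t,plane(b,p,.012+t/1000))
print("hub scene",plane(b,(224.5,144.5),.068), "hub tri",tri([(a,(296.5,260.8)),(b,(224.8,144.6))]))
print("others side: cutter,jar,bottle,spoon"); 
for p,z in [((304,190),0),((344,210),0),((155,135),0),((394,322),0)]: print(plane(a,p,z))
```

```text
bed side
[0.4321 0.3699 0.024 ]
[0.4155 0.1877 0.024 ]
[0.8149 0.3315 0.024 ]
[0.7902 0.1405 0.024 ]
bed scene
[0.4166 0.195  0.024 ]
[0.4349 0.3786 0.024 ]
[0.7912 0.1545 0.024 ]
[0.8033 0.3364 0.024 ]
cheek tops side
[0.6217 0.3658 0.135 ]
[0.7052 0.3524 0.135 ]
[0.6041 0.1668 0.135 ]
[0.6842 0.1496 0.135 ]
hub top side
[ 0.4749 -0.2062  0.068 ]
[ 0.4989 -0.2201  0.068 ]
[ 0.4883 -0.24    0.068 ]
[ 0.4625 -0.2282  0.068 ]
tips
4 [ 0.4221 -0.3387  0.016 ]
8 [ 0.5945 -0.282   0.02  ]
12 [ 0.5367 -0.1133  0.024 ]
16 [ 0.3635 -0.1661  0.028 ]
tips scene
4 [ 0.4229 -0.3344  0.016 ]
8 [ 0.5883 -0.2851  0.02  ]
12 [ 0.5453 -0.1023  0.024 ]
16 [ 0.3693 -0.1553  0.028 ]
hub scene [ 0.4808 -0.2197  0.068 ] hub tri (array([ 0.4802, -0.2219,  0.0664]), [np.float64(0.0020766843238832432), np.float64(0.0020766843238832346)])
others side: cutter,jar,bottle,spoon
[ 0.7427 -0.0283  0.    ]
[ 0.7693 -0.174  -0.    ]
[0.5427 0.5663 0.    ]
[ 0.5625 -0.487   0.    ]
```

```bash
cat >> h.py <<'E'
def go(robot,x,y,z,yawdeg):
    "remaining move in tool axes mm / rad"
    o=robot.get_obs(); M=R.from_euler('xyz',o["ee_rot"]).as_matrix(); T=R.from_euler('xyz',[np.pi,0,np.radians(yawdeg)]).as_matrix()
    d=np.array([x,y,z])-o["tool_pos"]; 
    print("t",round(o["time"],2),"pos",np.round(o["tool_pos"]*1000,1),"rpy",np.round(np.degrees(o["ee_rot"]),2),"F",np.round(o["wrist_force"],1),"w",round(o["width"]*1000,1),"q",np.round(o["joint_positions"],2))
    print(" d now-axes",np.round(M.T@d*1000,1)," d after-turn axes",np.round(T.T@d*1000,1)," rot",np.round(R.from_matrix(M.T@T).as_rotvec(),4))
E
python3 -m handwheel '{"delta_pos":[[0,0,0],[0,0,0],[0,0,0],[0,0,0],[0,0,0],[0,0,0],[0,0,0],[0,0,0]],"rotation":[[0,0,0.18],[0,0,0.18],[0,0,0.18],[0,0,0.18],[0,0,0.18],[0,0,0.18],[0,0,0.18],[0,0,0.18]],"claw":[-1,-1,-1,-1,-1,-1,-1,-1]}'
python3 -c "
from h import *;from bench import robot
go(robot,.48,-.222,.2,-28.5)"
```

```text
time: 1.15
tool_pos: [0.1597, 0.5261, 0.205]
ee_rot: [3.141, 0.0, -0.17]
wrist_force: [0.2, -0.6, 0.8]
width: 0.0943
t 1.15 pos [159.7 526.1 205. ] rpy [ 1.7995e+02  1.0000e-02 -9.7400e+00] F [ 0.2 -0.6  0.8] w 94.3 q [1.17 0.09 1.37 0.   1.68 1.34]
 d now-axes [442.2 683.1   5.5]  d after-turn axes [638.4 504.6   5. ]  rot [1.000e-03 1.000e-04 3.275e-01]
```

```bash
python3 -m handwheel '{"delta_pos":[[0,0,0],[0,0,0],[45.6,36,0],[45.6,36,0],[45.6,36,0],[45.6,36,0],[45.6,36,0],[45.6,36,0]],"rotation":[[0,0,0.164],[0,0,0.164],[0,0,0],[0,0,0],[0,0,0],[0,0,0],[0,0,0],[0,0,0]],"claw":[-1,-1,-1,-1,-1,-1,-1,-1]}'
python3 -m handwheel '{"delta_pos":[[45.6,36,0],[45.6,36,0],[45.6,36,0],[45.6,36,0],[45.6,36,0],[45.6,36,0],[45.6,36,0],[30,24,0]],"rotation":[[0,0,0],[0,0,0],[0,0,0],[0,0,0],[0,0,0],[0,0,0],[0,0,0],[0,0,0]],"claw":[-1,-1,-1,-1,-1,-1,-1,-1]}'
python3 - <<'E'
from h import *;from bench import robot
s=robot.snapshot("wrist");pickle.dump(s,open("w1.pkl","wb"));crop(s,"w1",0,0,512,384,1)
a=robot.snapshot("side");pickle.dump(a,open("side1.pkl","wb"));crop(a,"side1",200,150,400,350,3)
go(robot,.48,-.222,.2,-28.5)
E
```

```text
time: 2.15
tool_pos: [0.2991, 0.2049, 0.2053]
ee_rot: [-3.141, -0.0, -0.491]
wrist_force: [0.7, -0.3, 0.0]
width: 0.0941
time: 3.15
tool_pos: [0.4766, -0.204, 0.2046]
ee_rot: [-3.142, 0.001, -0.494]
wrist_force: [0.6, 0.6, -0.5]
width: 0.0934
t 3.25 pos [ 476.6 -204.7  203.9] rpy [ 1.7996e+02  1.1000e-01 -2.8430e+01] F [ 0.1  0.6 -0.2] w 93.9 q [-0.51  0.02  1.44 -0.    1.68 -0.02]
 d now-axes [11.2 13.6  3.9]  d after-turn axes [11.2 13.6  3.9]  rot [0.0008 0.0019 0.0013]
```

View pics/w1.png

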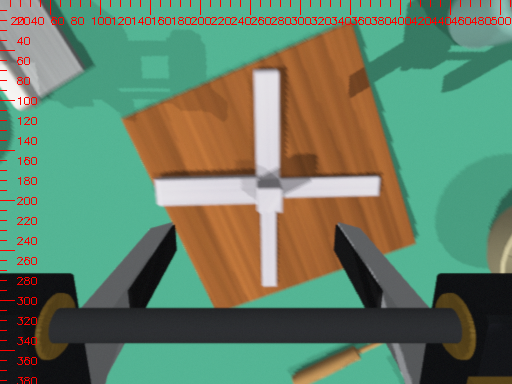

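View pics/side1.png

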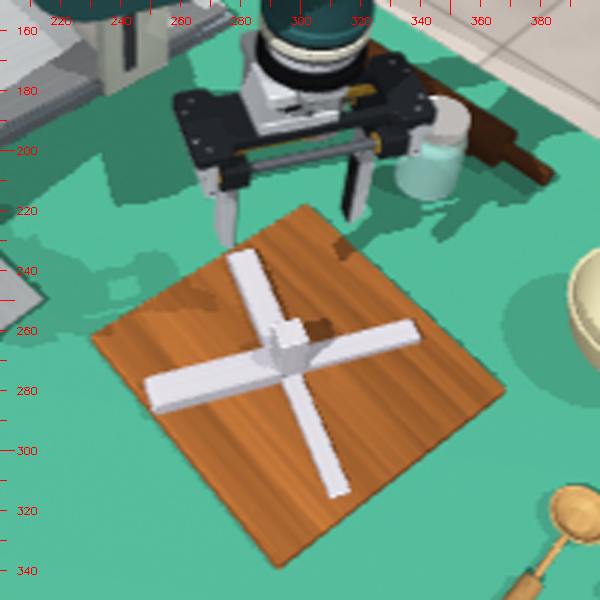

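The wrist view shows the hub top at about (269,201). Leaf 3 points up to (266,70) and leaf 1 down to (269,285), so the cross is nearly square to the jaws.

Run:
```python
from h import *;from bench import robot
s=load("w1"); p=plane(s,(269.5,201),.068);print(p)
P=[plane(s,u,z) for u,z in [((269,285.5),.016),((266,69.5),.024),((155,192),.028),((380,186),.02)]]
d=P[0]-P[1];e=P[3]-P[2];print(np.degrees(np.arctan2(d[1],d[0])),np.degrees(np.arctan2(e[1],e[0])))
go(robot,p[0],p[1],.035,-29)
```

```text
[ 0.48123368 -0.22785254  0.068     ]
-116.89672233737079 -27.191762041331824
t 3.25 pos [ 476.6 -204.7  203.9] rpy [ 1.7996e+02  1.1000e-01 -2.8430e+01] F [ 0.1  0.6 -0.2] w 93.9 q [-0.51  0.02  1.44 -0.    1.68 -0.02]
 d now-axes [ 15.4  18.1 168.9]  d after-turn axes [ 15.3  18.  168.9]  rot [0.0008 0.0019 0.01  ]
```

```bash
python3 -m handwheel '{"delta_pos":[[14,16,0],[0,0,40],[0,0,40],[0,0,40],[0,0,30],[0,0,18.5],[0,0,0],[0,0,0]],"rotation":[[0,0,-0.015],[0,0,0],[0,0,0],[0,0,0],[0,0,0],[0,0,0],[0,0,0],[0,0,0]],"claw":[-1,-1,-1,-1,-1,-1,-1,0]}'
python3 - <<'E'
from h import *;from bench import robot
a=robot.snapshot("side");crop(a,"side2",220,180,380,320,5)
s=robot.snapshot("wrist");crop(s,"w2",0,0,512,384,1)
go(robot,.48,-.222,.035,-28.5)
E
```

```text
time: 4.25
tool_pos: [0.4821, -0.2226, 0.0385]
ee_rot: [-3.142, -0.003, -0.477]
wrist_force: [0.7, -0.4, 0.3]
width: 0.087
t 4.35 pos [ 482.3 -222.8   38.8] rpy [180.    -0.19 -27.33] F [-0.2 -0.7 -0.3] w 79.2 q [-0.54  0.14  1.65  0.    1.35 -0.06]
 d now-axes [-2.4  0.3  3.8]  d after-turn axes [-2.4  0.3  3.8]  rot [ 0.     -0.0033  0.0205]
```

View pics/side2.png

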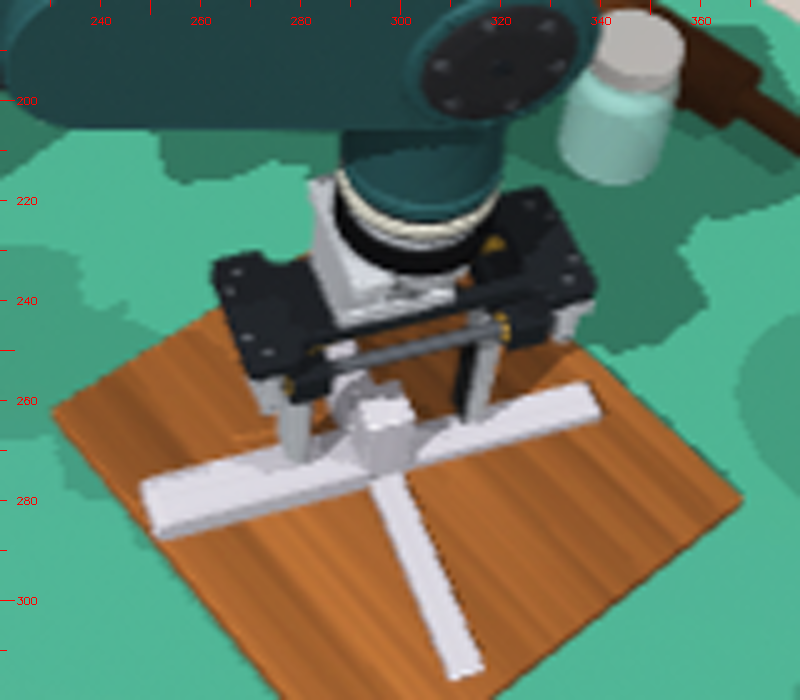

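View pics/w2.png

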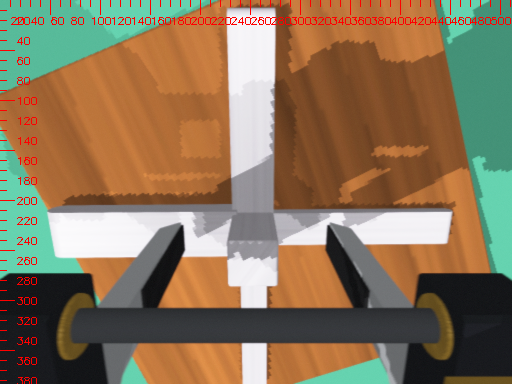

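Run:
```python
from h import *;from bench import robot
a=robot.snapshot("side");s=robot.snapshot("wrist")
print("hub top wrist",plane(s,(252.5,263),.068), "axis pt proj wrist",proj(s,(.4823,-.2228,.068)),"side",proj(a,(.4823,-.2228,.068)))
print("hub side",plane(a,(297.3,261.5),.068), "tip mid side",plane(a,(297,268),.0388))
print("hub bottom corner etc wrist: hub top near edge/far edge",plane(s,(252.5,285),.068),plane(s,(252.5,241),.068))
go(robot,.48,-.222,.034,-27.3)
```

```text
hub top wrist [ 0.48064177 -0.22435132  0.068     ] axis pt proj wrist [253.98691269 259.17762878] side [296.56503489 260.26658861]
hub side [ 0.48088234 -0.22667975  0.068     ] tip mid side [ 0.48094408 -0.22896323  0.0388    ]
hub bottom corner etc wrist: hub top near edge/far edge [ 0.47482724 -0.23554251  0.068     ] [ 0.486233  -0.2135899  0.068    ]
t 4.45 pos [ 481.9 -222.7   38.3] rpy [ 1.800e+02 -1.500e-01 -2.733e+01] F [0.2 0.4 0.6] w 71.3 q [-0.54  0.14  1.66  0.    1.35 -0.06]
 d now-axes [-2.1  0.2  4.3]  d after-turn axes [-2.1  0.2  4.3]  rot [ 0.     -0.0025 -0.0006]
```

```bash
python3 -m handwheel '{"delta_pos":[[0,2,4],[0,0,0],[0,0,0],[0,0,0],[0,0,0],[0,0,0],[0,0,0],[0,0,0]],"rotation":[[0,0,0],[0,0,0],[0,0,0],[0,0,0],[0,0,0],[0,0,0],[0,0,0],[0,0,0]],"claw":[0.3,1,1,1,1,1,1,1]}'
python3 -c "
from h import *;from bench import robot
go(robot,.48,-.222,.034,-27.3)"
```

```text
time: 5.45
tool_pos: [0.4802, -0.224, 0.033]
ee_rot: [-3.142, 0.0, -0.477]
wrist_force: [-1.4, 0.5, 0.4]
width: 0.0258
t 5.45 pos [ 480.2 -224.    33. ] rpy [-1.800e+02  1.000e-02 -2.732e+01] F [-1.4  0.5  0.4] w 25.8 q [-0.54  0.14  1.66  0.    1.34 -0.07]
 d now-axes [-1.1 -1.7 -1. ]  d after-turn axes [-1.1 -1.7 -1. ]  rot [-0.0001  0.0001 -0.0004]
```

```bash
python3 -m handwheel '{"delta_pos":[[0,0,-20],[0,0,-50],[0,0,0],[0,0,0],[0,0,0],[0,0,0],[0,0,0],[0,0,0]],"rotation":[[0,0,0],[0,0,0],[0,0,-0.18],[0,0,-0.18],[0,0,-0.18],[0,0,-0.18],[0,0,-0.18],[0,0,-0.18]],"claw":[1,1,1,1,1,1,1,1]}'
python3 -m handwheel '{"delta_pos":[[0,0,0],[0,0,0],[0,0,0],[0,0,0],[0,0,0],[0,0,0],[0,0,0],[0,0,0]],"rotation":[[0,0,-0.18],[0,0,-0.18],[0,0,-0.18],[0,0,-0.18],[0,0,-0.141],[0,0,0],[0,0,0],[0,0,0]],"claw":[1,1,1,1,1,1,1,1]}'
python3 - <<'E'
from h import *;from bench import robot
a=robot.snapshot("side");crop(a,"side3",180,130,440,350,3)
go(robot,.468,.278,.1,83.8)
E
```

```text
time: 6.45
tool_pos: [0.4794, -0.2235, 0.1012]
ee_rot: [-3.139, 0.001, 0.609]
wrist_force: [-0.1, 0.3, -4.8]
width: 0.0258
time: 7.45
tool_pos: [0.48, -0.2239, 0.1026]
ee_rot: [-3.141, -0.0, 1.463]
wrist_force: [-0.7, -0.5, -5.2]
width: 0.0261
t 7.5 pos [ 480.1 -224.   102.8] rpy [-1.7998e+02 -2.0000e-02  8.3830e+01] F [-0.3 -0.1 -5.4] w 26.0 q [-0.54  0.09  1.58  0.    1.48 -2.01]
 d now-axes [497.7 -66.    2.9]  d after-turn axes [497.7 -66.2   2.8]  rot [-0.0003 -0.0003  0.0005]
```

View pics/side3.png

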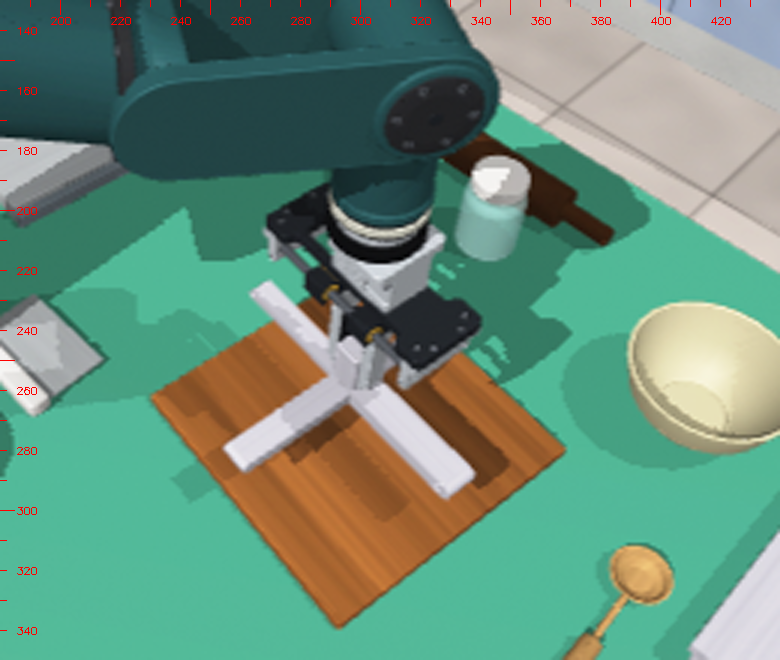

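```bash
python3 -m handwheel '{"delta_pos":[[40,-33],[40,-33],[52,0],[52,0],[52,0],[52,0],[52,0],[52,0]],"rotation":[[0,0,0],[0,0,0],[0,0,0],[0,0,0],[0,0,0],[0,0,0],[0,0,0],[0,0,0]],"claw":[1,1,1,1,1,1,1,1]}' || true
python3 -c "
from h import *;from bench import robot
go(robot,.468,.278,.1,83.8)"
```

```text
t 7.5 pos [ 480.1 -224.   102.8] rpy [-1.7998e+02 -2.0000e-02  8.3830e+01] F [-0.3 -0.1 -5.4] w 26.0 q [-0.54  0.09  1.58  0.    1.48 -2.01]
 d now-axes [497.7 -66.    2.9]  d after-turn axes [497.7 -66.2   2.8]  rot [-0.0003 -0.0003  0.0005]validation failed for argument at $.de...
```

Two of the triples were missing their z value, so the call was refused. I'm resending it.

```bash
python3 -m handwheel '{"delta_pos":[[40,-33,0],[40,-33,0],[52,0,0],[52,0,0],[52,0,0],[52,0,0],[52,0,0],[52,0,0]],"rotation":[[0,0,0],[0,0,0],[0,0,0],[0,0,0],[0,0,0],[0,0,0],[0,0,0],[0,0,0]],"claw":[1,1,1,1,1,1,1,1]}'
python3 -m handwheel '{"delta_pos":[[52,0,0],[53,0,0],[0,0,0],[0,0,0],[0,0,0],[0,0,0],[0,0,0],[0,0,0]],"rotation":[[0,0,0],[0,0,0],[0,0,0],[0,0,0],[0,0,0],[0,0,0],[0,0,0],[0,0,0]],"claw":[1,1,1,1,1,1,1,1]}'
python3 - <<'E'
from h import *;from bench import robot
a=robot.snapshot("side");crop(a,"side4",100,90,300,240,4);pickle.dump(a,open("side4.pkl","wb"))
b=robot.snapshot("scene");crop(b,"scene4",205,140,375,300,4);pickle.dump(b,open("scene4.pkl","wb"))
w=robot.snapshot("wrist");crop(w,"w4",0,0,512,384,1);pickle.dump(w,open("w4.pkl","wb"))
go(robot,.468,.278,.1,83.8)
E
```

```text
time: 8.5
tool_pos: [0.4566, 0.1745, 0.1034]
ee_rot: [3.14, -0.0, 1.463]
wrist_force: [-0.0, -0.5, -4.4]
width: 0.0261
time: 9.5
tool_pos: [0.4677, 0.2768, 0.1031]
ee_rot: [3.141, -0.0, 1.463]
wrist_force: [0.9, 0.1, -4.6]
width: 0.0261
t 9.65 pos [467.6 277.1 103. ] rpy [ 1.800e+02 -1.000e-02  8.387e+01] F [-0.1 -0.9 -4.6] w 26.0 q [ 0.43  0.12  1.54  0.    1.48 -1.03]
 d now-axes [1.  0.3 3. ]  d after-turn axes [1.  0.3 3. ]  rot [ 0.0001 -0.0001  0.0012]
```

View pics/side4.png

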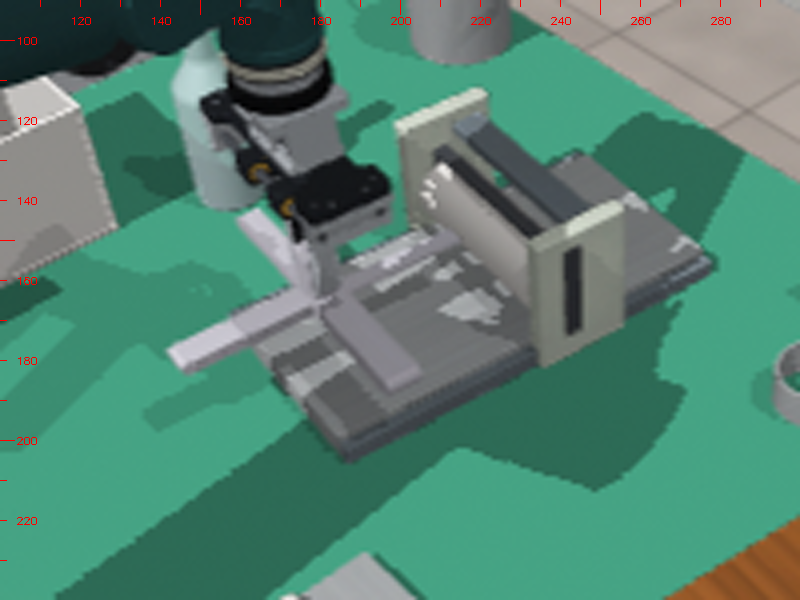

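View pics/scene4.png

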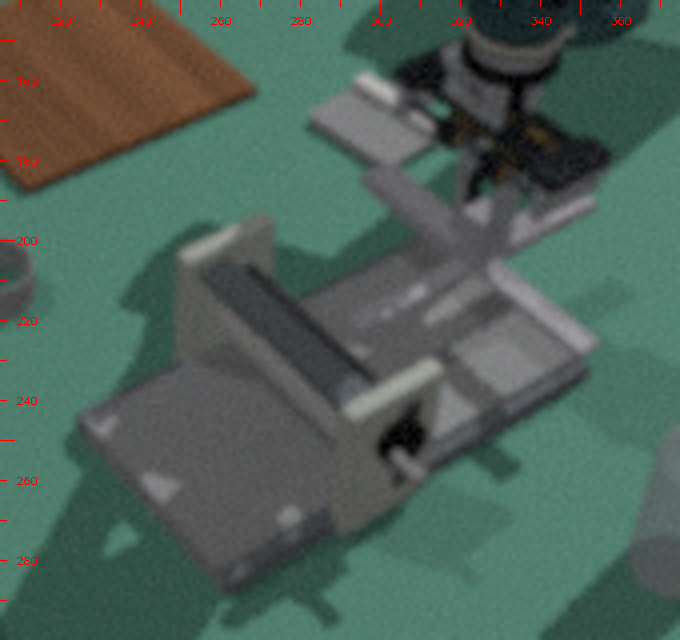

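View pics/w4.png

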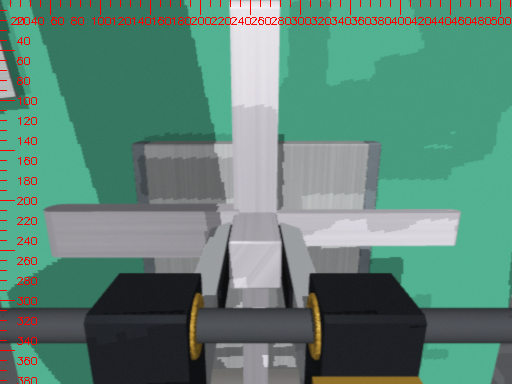

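Run:
```python
from h import *
w=load("w4"); p=plane(w,(135,143.5),.024);q=plane(w,(380,143),.024);print(p,q,(p+q)/2,np.linalg.norm(p-q),np.degrees(np.arctan2(*(p-q)[[1,0]]))-90)
c=(p+q)/2; n=np.array([np.cos(np.radians(-6.2)),np.sin(np.radians(-6.2)),0]);print("O",c+.22*n)
```

```text
[0.41214028 0.18691517 0.024     ] [0.43256087 0.38018553 0.024     ] [0.42235057 0.28355035 0.024     ] 0.19434616212892744 -186.03138963784704
O [0.64106379 0.25979049 0.024     ]
```

```bash
python3 -m handwheel '{"delta_pos":[[0,0,30],[0,0,20],[0,0,6],[0,0,0],[0,0,1],[0,0,0],[0,0,0],[0,0,0]],"rotation":[[0,0,0],[0,0,0],[0,0,0],[0,0,0],[0,0,0],[0,0,0],[0,0,0],[0,0,0]],"claw":[1,1,1,1,1,1,1,1]}'
```

```text
time: 10.65
tool_pos: [0.4677, 0.2772, 0.0462]
ee_rot: [3.141, -0.0, 1.464]
wrist_force: [-0.6, -1.0, -5.1]
width: 0.0258
```

```bash
python3 -m handwheel '{"delta_pos":[[0,0,0.5],[0,0,0.5],[0,0,0.5],[0,0,0.5],[0,0,0],[0,0,0],[0,0,0],[0,0,0]],"rotation":[[0,0,0],[0,0,0],[0,0,0],[0,0,0],[0,0,0],[0,0,0],[0,0,0],[0,0,0]],"claw":[1,1,1,1,1,1,1,1]}'
python3 -c "
from h import *;from bench import robot
go(robot,.468,.278,.045,83.8)"
```

```text
time: 11.65
tool_pos: [0.4676, 0.2772, 0.045]
ee_rot: [3.141, -0.0, 1.464]
wrist_force: [-4.1, -1.9, 5.7]
width: 0.0257
t 11.65 pos [467.6 277.2  45. ] rpy [ 1.7997e+02 -1.0000e-02  8.3880e+01] F [-4.1 -1.9  5.7] w 25.7 q [ 0.43  0.16  1.62 -0.    1.37 -1.03]
 d now-axes [0.9 0.3 0. ]  d after-turn axes [0.9 0.3 0. ]  rot [ 0.0004 -0.0002  0.0014]
```

```bash
python3 -m handwheel '{"delta_pos":[[0,8,-0.4],[0,8,0],[0,8,0],[0,8,0],[0,8,0],[0,8,0],[0,8,0],[0,9,0]],"rotation":[[0,0,0],[0,0,0],[0,0,0],[0,0,0],[0,0,0],[0,0,0],[0,0,0],[0,0,0]],"claw":[1,1,1,1,1,1,1,1]}'
python3 - <<'E'
from h import *;from bench import robot
a=robot.snapshot("side");crop(a,"side5",130,90,290,220,5);pickle.dump(a,open("side5.pkl","wb"))
go(robot,.468,.278,.045,83.8)
E
```

```text
time: 12.65
tool_pos: [0.5314, 0.2711, 0.0451]
ee_rot: [-3.14, -0.001, 1.464]
wrist_force: [-6.3, 1.1, 5.6]
width: 0.0256
t 12.7 pos [532.9 270.8  45.1] rpy [ 1.7997e+02 -8.0000e-02  8.3860e+01] F [-3.2  1.3  6.3] w 25.7 q [ 0.37  0.27  1.48  0.    1.39 -1.09]
 d now-axes [  0.2 -65.3   0. ]  d after-turn axes [  0.1 -65.3   0.1]  rot [ 0.0005 -0.0013  0.001 ]
```

View pics/side5.png

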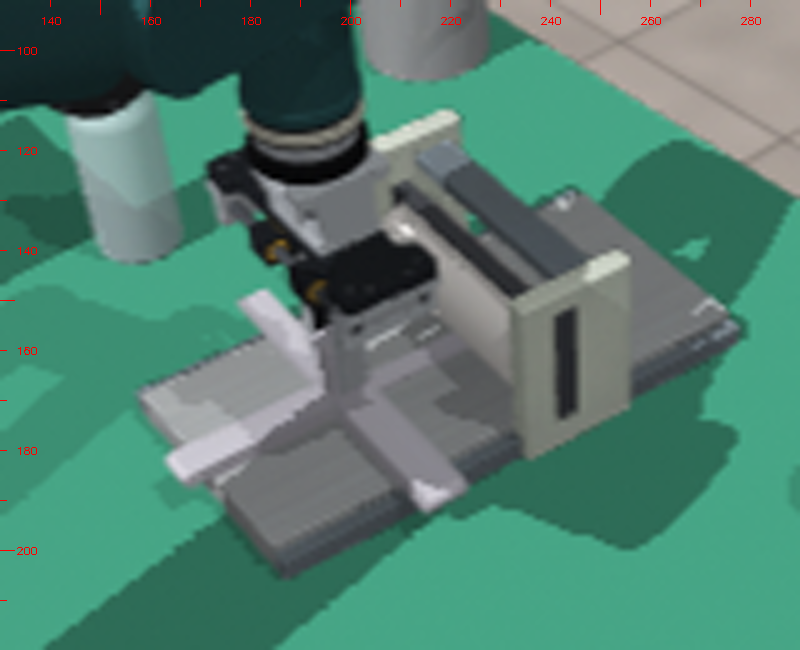

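```bash
python3 -m handwheel '{"delta_pos":[[0,-20,-0.3],[0,-30,-0.3],[0,-17,-5],[0,0,-5],[0,0,0],[0,0,0],[0,0,0],[0,0,0]],"rotation":[[0,0,0],[0,0,0],[0,0,0],[0,0,0],[0,0,0.1745],[0,0,0.1745],[0,0,0.1745],[0,0,0.1745]],"claw":[1,1,1,1,1,1,1,1]}'
python3 -m handwheel '{"delta_pos":[[0,0,0],[0,0,0],[0,0,0],[0,0,0],[0,0,0],[0,0,0],[0,0,5],[0,0,4]],"rotation":[[0,0,0.1745],[0,0,0.1745],[0,0,0.1745],[0,0,0.1745],[0,0,0.1745],[0,0,0],[0,0,0],[0,0,0]],"claw":[1,1,1,1,1,1,1,1]}'
python3 - <<'E'
from h import *;from bench import robot
a=robot.snapshot("side");crop(a,"side6",130,90,290,220,5);pickle.dump(a,open("side6.pkl","wb"))
go(robot,.641-.174,.260+.0184,.045,-6)
E
```

```text
time: 13.7
tool_pos: [0.4667, 0.2772, 0.0548]
ee_rot: [3.141, -0.001, 0.76]
wrist_force: [-0.3, 0.2, -4.4]
width: 0.0257
time: 14.7
tool_pos: [0.4655, 0.2772, 0.0454]
ee_rot: [3.141, 0.0, -0.105]
wrist_force: [-0.3, 0.0, -4.5]
width: 0.0259
t 14.75 pos [465.5 277.2  45.2] rpy [ 1.7998e+02  2.0000e-02 -6.0500e+00] F [-0.2  0.4 -4.1] w 25.9 q [ 0.43  0.16  1.62 -0.    1.37  0.54]
 d now-axes [ 1.4 -1.3  0.2]  d after-turn axes [ 1.4 -1.3  0.2]  rot [ 0.0004  0.0004 -0.0008]
```

View pics/side6.png

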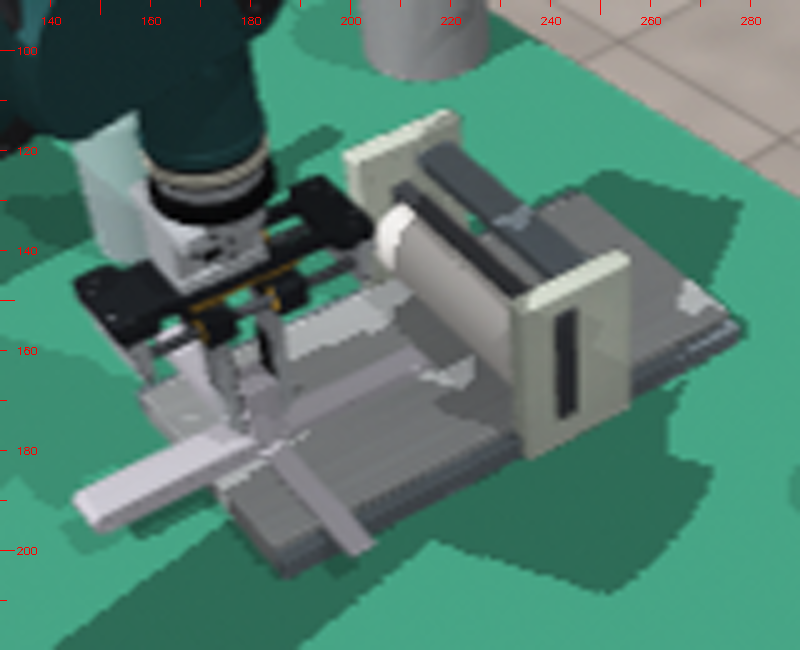

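```bash
python3 -m handwheel '{"delta_pos":[[0,-1,0.5],[0,0,0.3],[6,0,0],[6,0,0],[6,0,0],[6,0,0],[4,0,0],[0,0,0]],"rotation":[[0,0,0],[0,0,0],[0,0,0],[0,0,0],[0,0,0],[0,0,0],[0,0,0],[0,0,0]],"claw":[1,1,1,1,1,1,1,1]}'
python3 - <<'E'
from h import *;from bench import robot
a=robot.snapshot("side");crop(a,"side7",180,90,290,190,7);pickle.dump(a,open("side7.pkl","wb"))
go(robot,.641-.111,.260+.0118,.045,-6)
E
python3 -m handwheel '{"delta_pos":[[3,0,0],[3,0,0],[3,0,0],[3,0,0],[3,0,0],[3,0,0],[3,0,0],[0,0,0]],"rotation":[[0,0,0],[0,0,0],[0,0,0],[0,0,0],[0,0,0],[0,0,0],[0,0,0],[0,0,0]],"claw":[1,1,1,1,1,1,1,1]}'
```

```text
time: 15.75
tool_pos: [0.4938, 0.2753, 0.0451]
ee_rot: [-3.142, 0.0, -0.107]
wrist_force: [0.1, -0.2, -5.8]
width: 0.0258
t 15.8 pos [493.5 275.3  45.1] rpy [-1.80e+02  2.00e-02 -6.11e+00] F [-0.2 -0.1 -3.5] w 25.7 q [0.41 0.21 1.56 0.   1.37 0.52]
 d now-axes [36.6 -0.4  0.1]  d after-turn axes [36.6 -0.3  0.1]  rot [-0.      0.0003 -0.0019]
time: 16.8
tool_pos: [0.5146, 0.2731, 0.0452]
ee_rot: [-3.142, -0.0, -0.107]
wrist_force: [-0.6, 0.1, -3.8]
width: 0.0258
```

```bash
python3 -m handwheel '{"delta_pos":[[0,0,0.4],[0,0,0.3],[4,0,0],[4,0,0],[4,0,0],[4,0,0],[2,0,0],[0,0,0]],"rotation":[[0,0,0],[0,0,0],[0,0,0],[0,0,0],[0,0,0],[0,0,0],[0,0,0],[0,0,0]],"claw":[1,1,1,1,1,1,1,1]}'
python3 - <<'E'
from h import *;from bench import robot
a=robot.snapshot("side");crop(a,"side8",180,90,290,190,7);pickle.dump(a,open("side8.pkl","wb"))
go(robot,.641-.111,.260+.0118,.045,-6)
A=load("side6")["color"].astype(int);B=load("side8")["color"].astype(int)
E
```

```text
time: 17.8
tool_pos: [0.5325, 0.2715, 0.045]
ee_rot: [-3.141, -0.0, -0.107]
wrist_force: [-4.2, 1.0, 3.4]
width: 0.0257
t 17.85 pos [532.6 271.5  45. ] rpy [-1.7996e+02 -3.0000e-02 -6.1000e+00] F [-3.8  1.   3.7] w 25.6 q [0.38 0.27 1.48 0.   1.39 0.48]
 d now-axes [-2.6 -0.   0. ]  d after-turn axes [-2.6 -0.1  0. ]  rot [-0.0007 -0.0005 -0.0018]
```

View pics/side8.png

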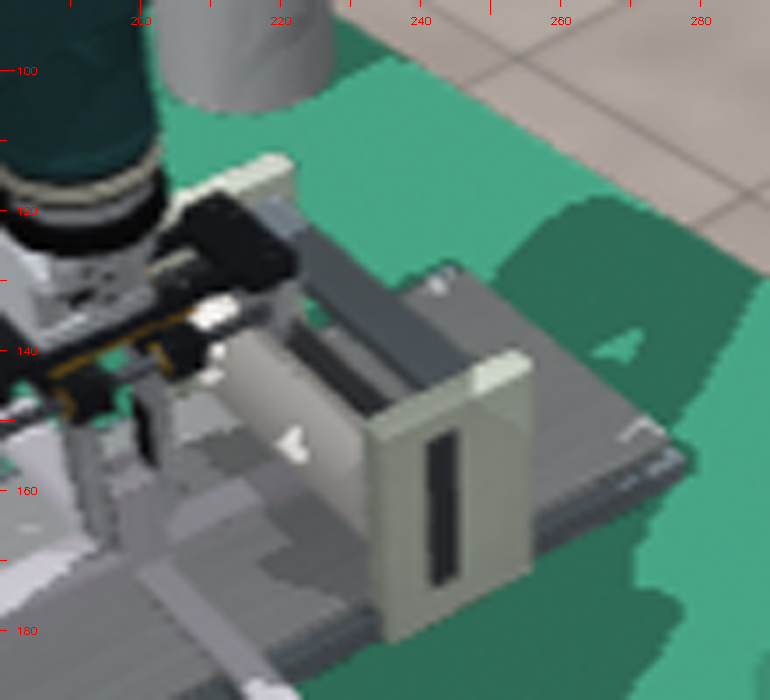

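```bash
python3 -m handwheel '{"delta_pos":[[0,0,-0.4],[0,0,-0.4],[-2,0,0],[-2,0,0],[-1,0,0],[0,0,0],[0,0,0],[0,0,0]],"rotation":[[0,0,0],[0,0,0],[0,0,0],[0,0,0],[0,0,0],[0,0,0],[0,0,0],[0,0,0]],"claw":[1,1,1,1,1,1,1,1]}'
python3 - <<'E'
from h import *;from bench import robot
go(robot,.641-.111,.260+.0118,.045,-6)
A=load("side6")["color"];B=load("side8")["color"]
x0,y0,x1,y1=222,118,262,180
im=np.hstack([cv2.resize(X[y0:y1,x0:x1,::-1],None,fx=9,fy=9,interpolation=cv2.INTER_NEAREST) for X in (A,B)]);cv2.imwrite("pics/cmp.png",im)
g=lambda X:cv2.cvtColor(X[130:165,228:238],cv2.COLOR_RGB2GRAY).astype(np.float32)
print(cv2.phaseCorrelate(g(A),g(B)))
E
```

```text
time: 18.85
tool_pos: [0.5271, 0.2716, 0.045]
ee_rot: [3.141, 0.0, -0.107]
wrist_force: [0.5, -1.6, -2.1]
width: 0.0262
t 18.85 pos [527.1 271.6  45. ] rpy [ 1.7998e+02  3.0000e-02 -6.1100e+00] F [ 0.5 -1.6 -2.1] w 26.2 q [ 0.38  0.26  1.49 -0.    1.39  0.49]
 d now-axes [ 2.8 -0.5  0. ]  d after-turn axes [ 2.8 -0.5  0. ]  rot [ 0.0004  0.0005 -0.0019]
((-0.11686673833642924, -0.3131138391485635), 1.1259551733732223)
```

View pics/cmp.png

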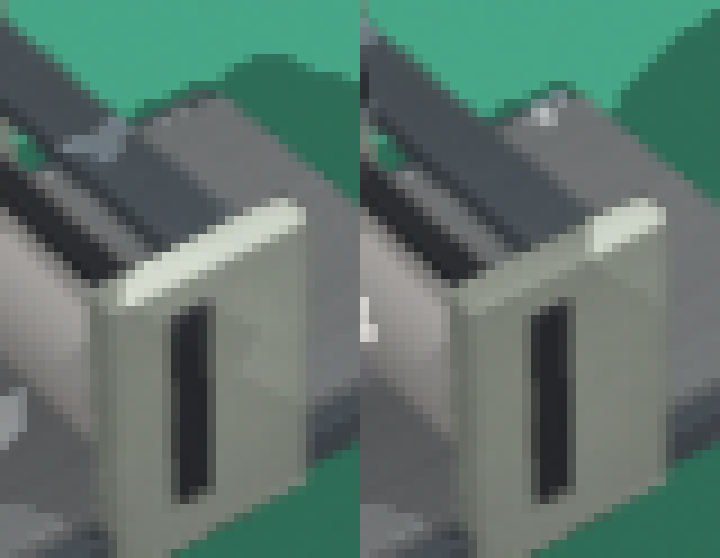

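Leaf 2 passes freely: the horizontal force stayed near zero and the roller and bars didn't shift. Next is leaf 3.

```bash
python3 -m handwheel '{"delta_pos":[[-20,0,-0.2],[-25,0,-0.2],[-16,0,-5],[0,0,-4.6],[0,0,0],[0,0,0],[0,0,0],[0,0,0]],"rotation":[[0,0,0],[0,0,0],[0,0,0],[0,0,0],[0,0,0.1745],[0,0,0.1745],[0,0,0.1745],[0,0,0.1745]],"claw":[1,1,1,1,1,1,1,1]}'
python3 -m handwheel '{"delta_pos":[[0,0,0],[0,0,0],[0,0,0],[0,0,0],[0,0,0],[0,0,0],[0,0,5],[0,0,4]],"rotation":[[0,0,0.1745],[0,0,0.1745],[0,0,0.1745],[0,0,0.1745],[0,0,0.1745],[0,0,0],[0,0,0],[0,0,0]],"claw":[1,1,1,1,1,1,1,1]}'
python3 - <<'E'
from h import *;from bench import robot
a=robot.snapshot("side");crop(a,"side9",130,90,290,220,5);pickle.dump(a,open("side9.pkl","wb"))
go(robot,.641-.174,.260+.0184,.045,-96.05)
E
```

```text
time: 19.85
tool_pos: [0.4675, 0.2782, 0.0555]
ee_rot: [-3.141, -0.0, -0.811]
wrist_force: [-0.0, 0.1, -4.8]
width: 0.0256
time: 20.85
tool_pos: [0.4666, 0.2782, 0.0458]
ee_rot: [3.141, -0.0, -1.676]
wrist_force: [0.1, 0.6, -3.8]
width: 0.0259
t 20.9 pos [466.2 278.   45.1] rpy [ 1.7993e+02 -4.0000e-02 -9.6020e+01] F [ 0.3  0.5 -3.3] w 25.5 q [0.43 0.16 1.62 0.   1.37 2.11]
 d now-axes [-0.5 -0.7  0.1]  d after-turn axes [-0.5 -0.7  0.1]  rot [ 0.0012 -0.0007  0.0004]
```

View pics/side9.png

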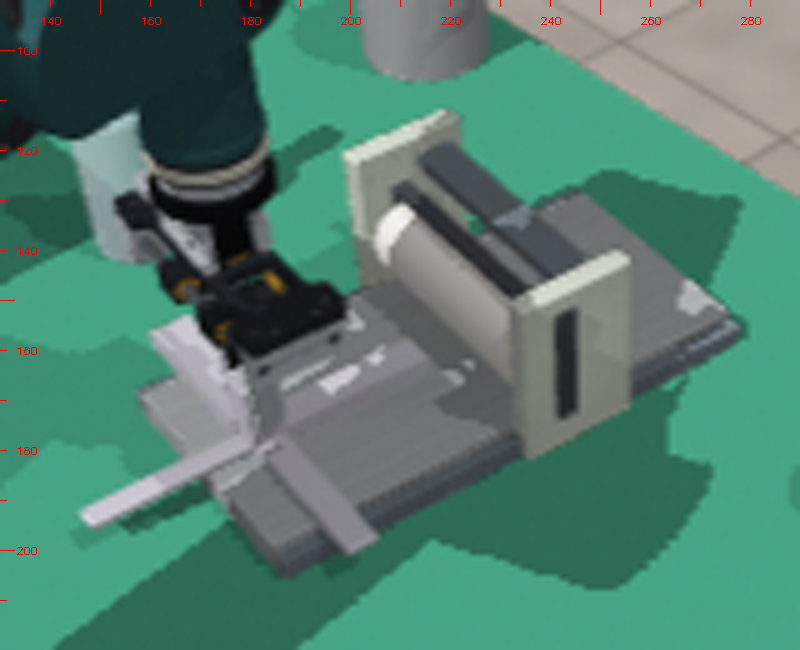

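```bash
python3 -m handwheel '{"delta_pos":[[0,-5,0.5],[0,-6,0.5],[0,-6,0.2],[0,-6,0],[0,-5,0],[0,-2,0],[0,0,0],[0,0,0]],"rotation":[[0,0,0],[0,0,0],[0,0,0],[0,0,0],[0,0,0],[0,0,0],[0,0,0],[0,0,0]],"claw":[1,1,1,1,1,1,1,1]}'
python3 -m handwheel '{"delta_pos":[[0,-2,0],[0,-2,0],[0,-2,0],[0,-2,0],[0,-2,0],[0,-2,0],[0,0,0],[0,0,0]],"rotation":[[0,0,0],[0,0,0],[0,0,0],[0,0,0],[0,0,0],[0,0,0],[0,0,0],[0,0,0]],"claw":[1,1,1,1,1,1,1,1]}'
python3 - <<'E'
from h import *;from bench import robot
a=robot.snapshot("side");pickle.dump(a,open("side10.pkl","wb"))
go(robot,.641-.111*.9945,.260+.0118,.045,-96.05)
E
```

```text
time: 21.9
tool_pos: [0.4963, 0.2751, 0.0451]
ee_rot: [3.141, 0.0, -1.677]
wrist_force: [-0.4, -0.3, -3.7]
width: 0.0254
time: 22.9
tool_pos: [0.5053, 0.2743, 0.0455]
ee_rot: [3.135, -0.0, -1.676]
wrist_force: [-9.6, 0.5, 3.2]
width: 0.0259
t 22.95 pos [505.3 274.3  45.5] rpy [ 1.7963e+02 -2.0000e-02 -9.6050e+01] F [-8.8 -0.5  2.3] w 25.7 q [0.4  0.23 1.53 0.   1.39 2.07]
 d now-axes [ -0.2 -25.4   0.4]  d after-turn axes [ -0.2 -25.4   0.5]  rot [ 0.0064 -0.0003 -0.0001]
```

```bash
python3 -m handwheel '{"delta_pos":[[0,-2,0],[0,-2,0],[0,-2,0],[0,-2,0],[0,-2,0],[0,-2,0],[0,0,0],[0,0,0]],"rotation":[[0,0,0],[0,0,0],[0,0,0],[0,0,0],[0,0,0],[0,0,0],[0,0,0],[0,0,0]],"claw":[1,1,1,1,1,1,1,1]}'
python3 - <<'E'
from h import *;from bench import robot
a=robot.snapshot("side");pickle.dump(a,open("side11.pkl","wb"))
go(robot,.641-.111*.9945,.260+.0118,.045,-96.05)
A=load("side9")["color"];B=load("side11")["color"]
x0,y0,x1,y1=222,118,262,180
im=np.hstack([cv2.resize(X[y0:y1,x0:x1,::-1],None,fx=9,fy=9,interpolation=cv2.INTER_NEAREST) for X in (A,B)]);cv2.imwrite("pics/cmp2.png",im)
g=lambda X:cv2.cvtColor(X[130:165,228:238],cv2.COLOR_RGB2GRAY).astype(np.float32)
print(cv2.phaseCorrelate(g(A),g(B)))
E
```

```text
time: 23.95
tool_pos: [0.5165, 0.2733, 0.0452]
ee_rot: [3.133, -0.0, -1.676]
wrist_force: [-10.3, 0.9, 2.4]
width: 0.0259
t 24.0 pos [516.5 273.2  45.2] rpy [ 1.7953e+02 -2.0000e-02 -9.6040e+01] F [-10.1  -0.1   2. ] w 26.0 q [0.39 0.25 1.51 0.   1.39 2.06]
 d now-axes [ -0.1 -14.2   0. ]  d after-turn axes [ -0.1 -14.2   0.2]  rot [ 0.0081 -0.0004  0.0002]
((0.25243485509483055, -0.37339349283061196), 1.16408339076572)
```

View pics/cmp2.png

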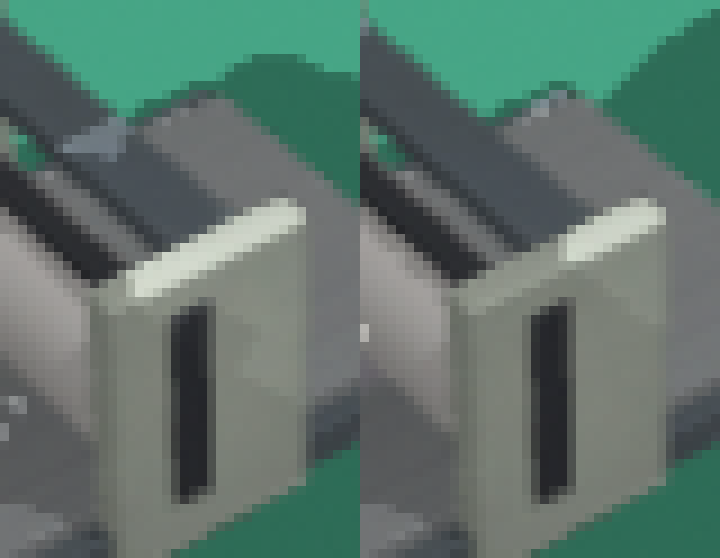

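```bash
python3 -m handwheel '{"delta_pos":[[0,-2,0],[0,-2,0],[0,-2,0],[0,-2,0],[0,-2,0],[0,-2,0],[0,-2,0],[0,-1,0]],"rotation":[[0,0,0],[0,0,0],[0,0,0],[0,0,0],[0,0,0],[0,0,0],[0,0,0],[0,0,0]],"claw":[1,1,1,1,1,1,1,1]}'
python3 - <<'E'
from h import *;from bench import robot
a=robot.snapshot("side");pickle.dump(a,open("side12.pkl","wb"));crop(a,"side12",140,90,290,210,5)
w=robot.snapshot("wrist");crop(w,"w12",0,0,512,384,1)
b=robot.snapshot("scene");crop(b,"scene12",205,170,375,300,4);pickle.dump(b,open("scene12.pkl","wb"))
go(robot,.641-.111*.9945,.260+.0118,.045,-96.05)
E
```

```text
time: 25.0
tool_pos: [0.5316, 0.2717, 0.0451]
ee_rot: [3.134, -0.0, -1.676]
wrist_force: [-9.6, 0.8, 1.3]
width: 0.026
t 25.15 pos [531.8 271.6  45.1] rpy [ 1.7957e+02 -2.0000e-02 -9.6040e+01] F [-9.6  1.2  0.7] w 25.8 q [0.38 0.28 1.47 0.   1.4  2.05]
 d now-axes [-0.   1.2  0.1]  d after-turn axes [-0.   1.2  0.1]  rot [ 0.0075 -0.0003  0.0002]
```

View pics/side12.png

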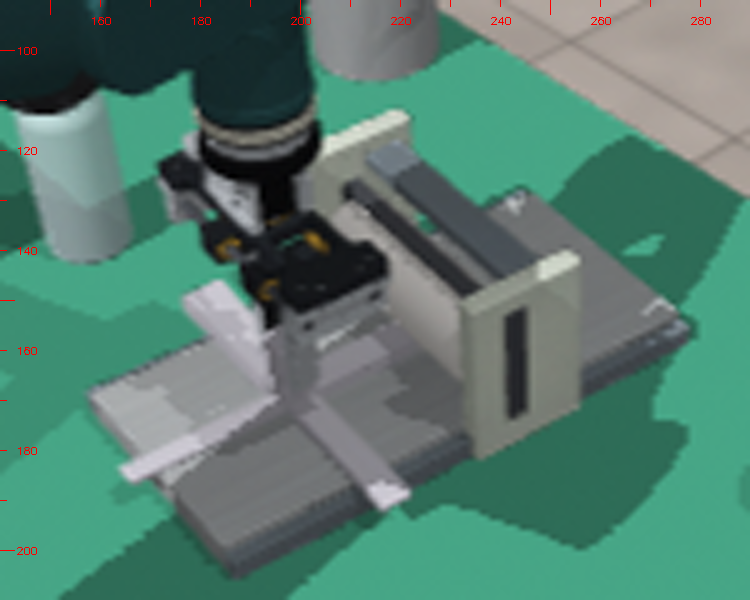

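View pics/w12.png

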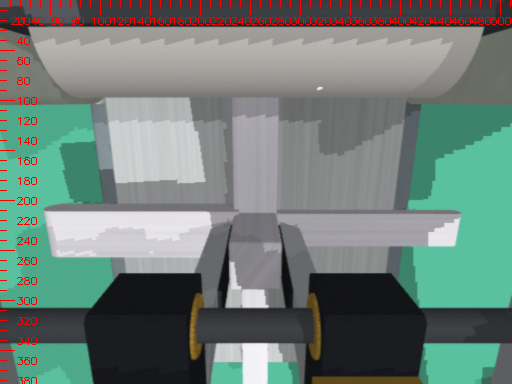

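View pics/scene12.png

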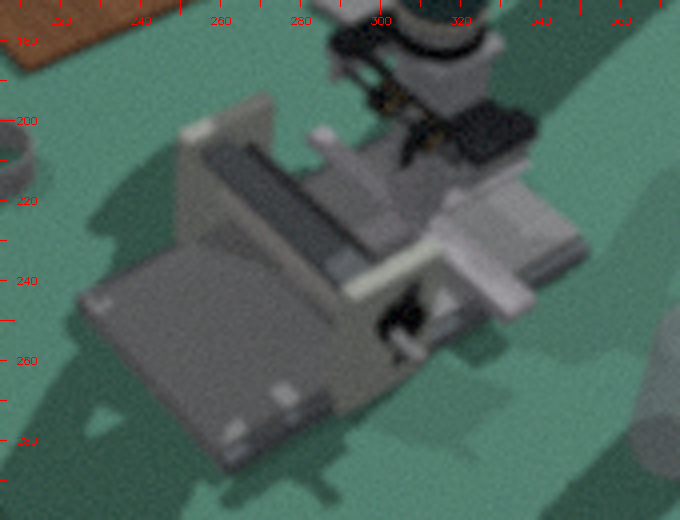

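Run:
```python
from h import *
Z=[load(n)["color"] for n in ("scene0","scene4","scene12")]
x0,y0,x1,y1=292,225,320,270
cv2.imwrite("pics/cmp3.png",np.hstack([cv2.resize(X[y0:y1,x0:x1,::-1],None,fx=9,fy=9,interpolation=cv2.INTER_NEAREST) for X in Z]))
Z=[load(n)["color"] for n in ("side0","side9","side11","side12")]
x0,y0,x1,y1=208,130,242,170
cv2.imwrite("pics/cmp4.png",np.hstack([cv2.resize(X[y0:y1,x0:x1,::-1],None,fx=5,fy=5,interpolation=cv2.INTER_NEAREST) for X in Z]))
```

```text
(no output)
```

View pics/cmp3.png

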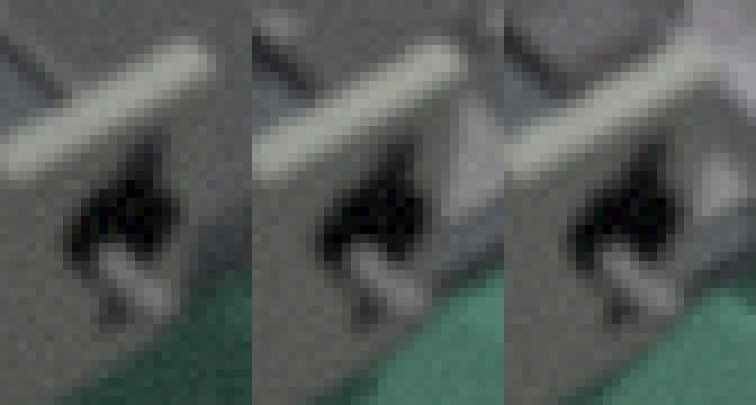

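View pics/cmp4.png

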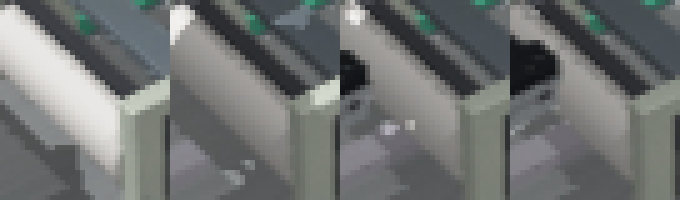

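Run:
```python
from h import *
for n in ("side0","side6","side8","side9","side10","side11","side12"):
    g=load(n)["color"].astype(int).sum(2)//3
    print(n,[ [int(v) for v in g[y,222:240]] for y in ()], "col228",g[132:150,228].tolist(),"col231",g[134:166,231][::1].tolist())
a=load("side0"); n=np.array([.9945,-.105,0]);t=np.array([.105,.9945,0])
for L in (0,.004): 
  c=np.array([.641,.26,.024+.01+.03+L]); print(L,proj(a,c-.07*t+.03*np.array([0,0,1])),proj(a,c-.07*t-.03*n),proj(a,c-.06*t-.02*n-.022*np.array([0,0,1])))
```

```text
side0 [] col228 [110, 116, 101, 86, 86, 98, 102, 101, 90, 73, 65, 64, 64, 57, 131, 191, 208, 225] col231 [110, 111, 117, 99, 89, 101, 103, 102, 100, 86, 69, 64, 65, 62, 54, 165, 206, 197, 214, 215, 215, 215, 207, 204, 202, 204, 196, 183, 163, 145, 141, 131]
side6 [] col228 [78, 79, 89, 58, 77, 104, 112, 111, 92, 63, 46, 46, 47, 41, 84, 122, 133, 150] col231 [121, 84, 77, 62, 64, 97, 112, 112, 110, 85, 55, 46, 46, 44, 38, 107, 132, 124, 142, 141, 140, 139, 127, 126, 124, 126, 125, 121, 118, 118, 120, 115]
side8 [] col228 [78, 78, 66, 57, 77, 104, 112, 111, 92, 63, 47, 46, 47, 40, 83, 122, 133, 150] col231 [78, 80, 77, 62, 65, 98, 113, 112, 110, 85, 55, 47, 46, 45, 37, 107, 132, 124, 142, 142, 140, 140, 127, 126, 124, 126, 124, 121, 119, 117, 120, 116]
side9 [] col228 [77, 78, 89, 59, 76, 104, 110, 110, 92, 62, 47, 46, 46, 41, 83, 121, 133, 150] col231 [120, 83, 76, 62, 64, 97, 112, 111, 110, 85, 55, 46, 46, 44, 37, 106, 131, 124, 141, 142, 140, 140, 126, 124, 124, 125, 124, 120, 119, 118, 120, 116]
side10 [] col228 [78, 78, 66, 57, 76, 104, 111, 109, 93, 62, 47, 47, 46, 41, 83, 122, 133, 150] col231 [77, 79, 77, 63, 65, 97, 112, 112, 110, 85, 55, 46, 46, 44, 50, 107, 132, 124, 142, 142, 140, 140, 127, 125, 124, 125, 124, 121, 119, 118, 120, 116]
side11 [] col228 [78, 78, 66, 57, 77, 104, 112, 112, 79, 48, 46, 46, 42, 49, 112, 132, 134, 158] col231 [78, 80, 76, 63, 64, 97, 113, 108, 91, 62, 47, 45, 46, 43, 66, 113, 132, 125, 141, 142, 139, 139, 127, 125, 123, 125, 123, 120, 118, 118, 119, 107]
side12 [] col228 [78, 78, 66, 57, 77, 104, 111, 111, 79, 48, 46, 46, 43, 49, 113, 132, 134, 158] col231 [77, 79, 76, 63, 65, 98, 112, 102, 95, 63, 47, 46, 47, 42, 66, 113, 132, 125, 142, 141, 139, 140, 128, 125, 123, 125, 123, 121, 119, 118, 119, 107]
0 [235.47328468 152.11233461] [228.47812155 162.49020858] [229.51934265 164.50175174]
0.004 [235.43322287 151.19315915] [228.42206477 161.60229023] [229.46678792 163.63623153]
```

Leaf 3 binds. The roller edges in the side view moved up by about 0.4 px (1–2 mm), while leaf 2 gave no change, and the push held steady at about 10 N. I'll relax the push, open the fingers and retreat upward.

```bash
python3 -m handwheel '{"delta_pos":[[0,1,0],[0,1,0],[0,0,0],[0,0,0],[0,0,0],[0,0,0],[0,0,0],[0,0,0]],"rotation":[[0,0,0],[0,0,0],[0,0,0],[0,0,0],[0,0,0],[0,0,0],[0,0,0],[0,0,0]],"claw":[1,1,1,-0.2,-0.2,-0.2,-0.2,-0.2]}'
python3 - <<'E'
from h import *;from bench import robot
go(robot,.641-.111*.9945,.260+.0118,.045,-96.05)
E
```

```text
time: 26.15
tool_pos: [0.5335, 0.2711, 0.0452]
ee_rot: [-3.141, 0.0, -1.677]
wrist_force: [-0.3, 0.5, 0.1]
width: 0.0567
t 26.15 pos [533.5 271.1  45.2] rpy [-1.7997e+02  1.0000e-02 -9.6090e+01] F [-0.3  0.5  0.1] w 56.7 q [ 0.38  0.28  1.48 -0.    1.39  2.05]
 d now-axes [-0.4  2.9  0.2]  d after-turn axes [-0.4  2.9  0.2]  rot [-0.0005  0.0002 -0.0007]
```

```bash
python3 -m handwheel '{"delta_pos":[[0,0,-5],[0,0,-20],[0,0,-30],[0,0,-40],[0,40,-20],[0,50,0],[0,50,0],[0,0,0]],"rotation":[[0,0,0],[0,0,0],[0,0,0],[0,0,0],[0,0,0],[0,0,0],[0,0,0],[0,0,0]],"claw":[-0.2,-0.2,-0.2,-0.2,-0.2,-0.2,-0.2,-0.2]}'
python3 - <<'E'
from h import *;from bench import robot
a=robot.snapshot("side");pickle.dump(a,open("side13.pkl","wb"));crop(a,"side13",130,90,290,220,5)
w=robot.snapshot("wrist");crop(w,"w13",0,0,512,384,1);pickle.dump(w,open("w13.pkl","wb"))
b=robot.snapshot("scene");crop(b,"scene13",120,90,420,310,2);pickle.dump(b,open("scene13.pkl","wb"))
go(robot,.641-.111*.9945,.260+.0118,.045,-96.05)
g=a["color"].astype(int).sum(2)//3;print(g[132:150,228].tolist(),g[134:166,231].tolist())
E
```

```text
time: 27.15
tool_pos: [0.3915, 0.2863, 0.1607]
ee_rot: [-3.141, 0.001, -1.674]
wrist_force: [-0.2, -0.3, 0.4]
width: 0.0565
t 27.3 pos [394.9 286.1 160.7] rpy [-1.7991e+02  4.0000e-02 -9.6090e+01] F [0.1 0.5 0.6] w 56.4 q [ 0.51 -0.04  1.59 -0.    1.59  2.19]
 d now-axes [-1.000e-01 -1.363e+02  1.159e+02]  d after-turn axes [-1.000e-01 -1.365e+02  1.157e+02]  rot [-0.0015  0.0007 -0.0007]
[115, 124, 107, 91, 84, 101, 107, 108, 76, 47, 45, 45, 40, 47, 109, 128, 129, 153] [117, 118, 77, 60, 62, 94, 109, 100, 101, 61, 45, 44, 44, 41, 63, 109, 127, 121, 137, 137, 134, 135, 123, 121, 120, 121, 119, 116, 115, 114, 115, 103]
```

View pics/side13.png

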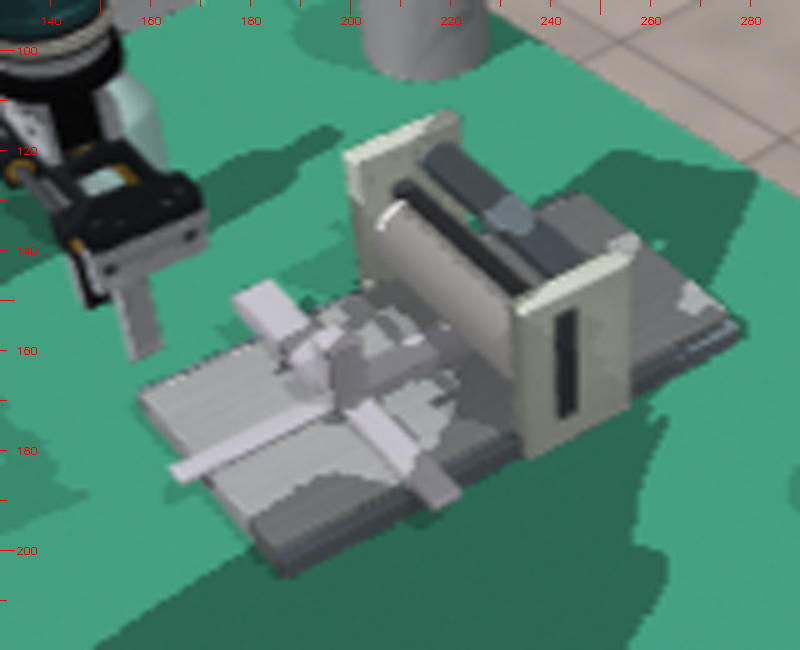

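View pics/w13.png

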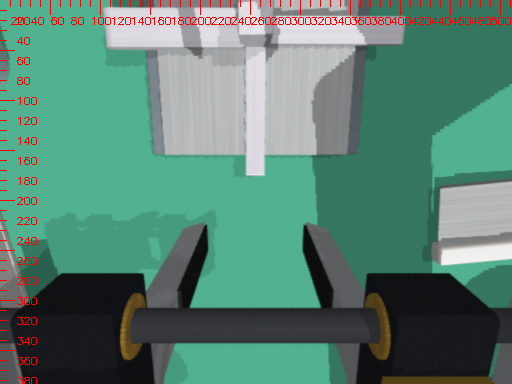

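View pics/scene13.png

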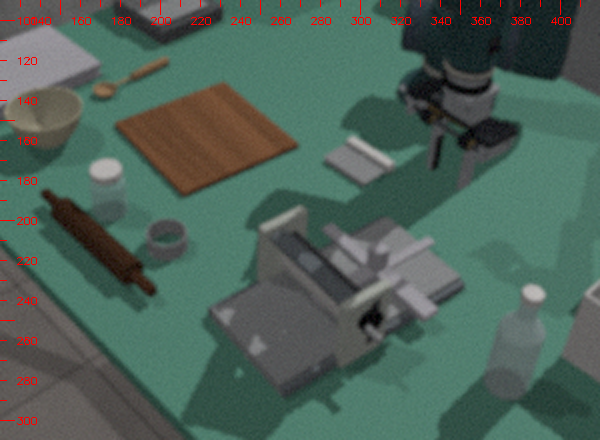

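Run:
```python
from h import *
w=load("w13");a=load("side13");O=np.array([.641,.26,0]);r=np.radians(-6.05);n=np.array([np.cos(r),np.sin(r),0]);t=np.array([-n[1],n[0],0])
for s,uv,z in [(w,(256,175.5),.028),(w,(256,155),.024),(a,(166,185),.028),(a,(199,159),.08)]:
    p=plane(s,uv,z);print(uv,p,"local",(p-O)@n,(p-O)@t)
```

```text
(256, 175.5) [0.40265198 0.28392284 0.028     ] local -0.23954187085269396 -0.0013314048884676757
(256, 155) [0.42219782 0.28187349 0.024     ] local -0.21988889831778483 -0.001309275654188445
(166, 185) [0.40652535 0.28260637 0.028     ] local -0.23555132269004958 -0.0022323024103593977
(199, 159) [0.53275457 0.2598844  0.08      ] local -0.10763034715180192 -0.011523623696800949
```

```bash
python3 -c "
from bench import robot
print(robot.close_job(), robot.get_obs()['time'])"
```

```text
the job is handed in; nothing more can be done
the job is handed in; nothing more can be done
```

Leaf 3 (12 mm) is the first leaf that binds, so the roller gap is between 8 and 12 mm, probably about 10 to 11 mm. I left it pinched under the roller with the gauge flat and the gripper clear, and handed the job in at about 27 s.

- **Leaf 1 (4 mm):** the tip went about 21 mm past the nip. The only resistance was what I'd expect from sliding on the bed.
- **Leaf 2 (8 mm):** the tip also went about 21 mm past. The force was near zero and the roller did not move in the side view. For part of that pass the leaf was up to about 0.5 mm above the bed, until I lowered it.
- **Leaf 3 (12 mm):** it pushed back with a steady 9–10 N. The roller edges rose about 0.4 pixel in the side view, which is roughly 1–2 mm of lift. I did not try leaf 4.

**Last checks:** after I let go, the roller was still raised and leaf 3's tip was about 20 mm past the nip. The gauge looked flat and straight, and the wrist force was about zero. The cutter ring, jar, spoon and bottle looked unmoved in the scene picture, though I did not measure them again.

**What is less certain:** the lift is a sub-pixel reading, so its size is rough, and a scene-camera comparison of one cheek showed no visible change. The steady push force and the side view both point to a real bind. No check failed outright.

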